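Fit the adjustable wrench to the carton stop's nut and tighten it

TASK

The hex nut that holds the yellow carton stop on the squaring board is loose, and the adjustable wrench lies round it with its jaws too wide. Roll the wrench's brass worm until the jaws fit snugly on two flats of the nut, then turn the nut clockwise with the wrench until it comes up fully tight. Leave the wrench lying flat on the nut with its jaws still snug, and do not disturb the other things on the bench.

Things in the scene. Friction and masses are not known exactly. Their poses are not given: they have to be found in the camera images.
- wrench: Loose adjustable wrench, about 0.48 kg, 180 mm long, lying flat on the board, its open mouth round the nut. Origin: underside, middle of the mouth. x runs from the handle out through the mouth, y from fixed to sliding jaw, z up. Fixed jaw face at y = -17.8 mm; back of mouth x = -20.5 mm (a few mm of play). Head 16 mm thick, to x = -66. Blue handle x = -75 to -161, 22 wide, 18 thick.
- worm_top (a point): Top of the worm: knurled brass roller in the wrench's head, 24 mm across, 20 wide, axle along wrench y; wrench x -42, y 0, z 24.5 mm (8.5 proud of the head). Turn it like a thumb: press a fingertip on it (about 8-15 N) and drag along wrench +x, to the mouth, to close the jaw. Grippy (friction 1.3), needs about 6 N of drag; once the jaws bear it stops and the finger slips.
- handle_end (a point): Point in the middle of the round end of the wrench's blue handle (radius 11.5 mm), at wrench x = -150 mm, y = 0, 9 mm above the underside (handle top at 18 mm).
- worm (a joint): Turn of the worm in rad, 0 to 20; grows as the jaw closes, 0.8 mm of jaw per rad. Self-locking: only a push of over about 90 N on the jaw (a very hard heave on the handle) forces it back.
- jaw (a joint): Sliding jaw's travel in m, grows as it closes (to wrench -y); worm-driven. Mouth opening = 40 mm minus this: it just fits the nut's flats (30 mm) at 0.010. Jaws that close on the nut's corners bind short of that (opening up to 34.6 mm) until the wrench is swung so that the flats line up with the jaw faces; wrench y then points square to a flat.
- nut (a joint): Turn of the hex nut in rad, grows clockwise seen from above (tightening). It turns stiffly (about 0.3 N m, some 3 to 6 N at the handle) and stays where it is left; it comes up solid, fully tight, at 1.15. Stop there: heaving on (over about 15 N at the handle) spreads the jaws.
- nut_center (a point): Centre of the steel hex nut, 8.5 mm above the board's top. 30 mm across flats, 34.6 across corners; its top is 16.5 mm and its stud's top 21.5 mm above the board. The frame turns with the nut: x points square through one flat (a flat every 60 degrees), z up.
- nut_mark (a point): Red paint mark on top of the nut, over the middle of the flat that its x axis passes through, 15 mm from the axis.
- board: Fixed plywood squaring board, 220 x 300 x 12 mm, on the bench; origin under its centre, x along the 220 mm, y along the 300 mm, z up. The nut's stud stands at x = 0, y = -80 mm. A yellow steel carton stop, 160 mm long (along x), stands at y = -147 mm and rises 42 mm above the board's top.
- parcel_1: Bystander: closed brown parcel, 206 x 251 x 109 mm; origin under its centre, on the bench.
- masking: Bystander: cream roll of masking tape lying flat, 85 mm across, 24 mm high; origin under its centre.
- marker: Bystander: red and white marker pen lying down, 135 mm long (along its y), 18 mm thick; origin under its centre.
- measure: Bystander: grey and black tape measure, 39 x 81 x 62 mm; origin under its centre.
- mug: Bystander: white mug, 92 mm across, 95 mm high; origin under its centre.
- jaw_face (a point): Middle of the sliding jaw's inner face, 8 mm above the wrench's underside, at wrench x = 0, y = 22.2 mm minus the jaw value. Both jaw faces are 16 mm high and reach from wrench x = -20 to +15 mm.

How it is judged:
By the outcome, as a careful person would: the job done as asked, in the order asked, and still so for the second after the job is handed in, with the robot touching nothing.
It also fails if it takes over 72 s, if anything falls off the work surface, if the arm or the gripper's body presses on something with over 40 N, if the wrist force passes 120 N, or if a joint passes its speed limit or range.

ROBOT

A 6-joint arm with a two-finger parallel gripper is mounted at the origin on the work surface; the furniture and walls round the work are solid. World frame = base frame: x ahead of the robot, y to its left, z up, the work surface at z = 0. Lengths are in m, angles in degrees, forces in N, time in s.
With the tool pointing down it reaches from about 0.325 to 0.85 m from the base axis. Payload 15.5 kg.
Tool frame: the origin (TCP) lies midway between the tips of the shut fingers; the grasp point (between the pads) lies 19 mm behind it; z points along the fingers, y is the line along which they close (so a half turn about z gives the same grasp; the last joint's range is limited). The gripper opens to 91 mm and grips with 3 to 60 N. Pads are 32 mm wide; open, the fingers measure 118 mm over their backs; the gripper's body (76 mm by 178 mm) begins 60 mm behind the grasp point.
Start: joints at [-73.367, 28.281, 77.091, -0, 74.628, -5.472], TCP at [0.235, -0.579, 0.185] pointing down, gripper open.
Joint ranges: [-166.48, 166.48], [-47.26, 123.95], [12.59, 153.08], [-70.14, 250.14], [6.76, 159.57], [-176.63, 176.63]. Speed limits (degrees/s): [108.29, 108.29, 147.25, 172.46, 172.46, 172.46].

INTERFACE

Orientations are given as a 3x3 rotation matrix whose columns are the frame's x, y, z axes.
In Python, from bench import ctrl gives the robot as it stands. The module is installed in compiled form; this text tells all that it offers. Calls block until the motion is done:
- ctrl.goto(position, orientation): joint-space move of the TCP to a pose.
- ctrl.move_l(position, vel=0.15, ori=None, contact_N=None): straight line of the TCP; ori=None keeps the orientation; vel is the mean speed in m/s. With contact_N (N) it stops when the force on the tool has changed by that much, and returns True; else False.
- ctrl.movej(angles): joint-space move.
- ctrl.command_gripper(opening): opening from 0.0 (shut) to 1.0 (fully open); the grip force is fixed at half the most; returns when the fingers have stopped.
- ctrl.sleep(seconds).
- ctrl.ik(position, orientation): joint angles nearest the present ones, or None.
- ctrl.read_camera(name): name is "scene" or "top" or "wrist"; returns the picture (420x560x3 uint8, blue, green, red); there is no depth.
- ctrl.camera_params(name): a dict with "fx", "fy", "cx", "cy" (pixels), "pose" (4x4, takes a point from camera to world coordinates); the wrist camera has in their place "T_tool_cam" (4x4, takes a point from camera to tool coordinates, whose origin is the TCP and whose axes are the flange's). Camera axes: x right, y up, looking along -z (the intrinsics and any distortion apply to the point x, -y, -z); pixel columns grow to the right and rows downward; lengths in m; the calibration is good to about 2 mm. A picture is of the moment at which its call begins: read the wrist's pose just before it. camera_params takes no time and is no camera call.
A pose or a line that the arm cannot do raises ctrl.MotionError and nothing moves.
- ctrl.sign_off(): hands the job in; it is judged then, once.
Readings, each from a call of its own:
- ctrl.current_t(): time.
- ctrl.current_q(): joint angles.
- ctrl.current_dq(): joint speeds.
- ctrl.current_effort(): joint torques, N m.
- ctrl.current_tool_pos(): TCP position.
- ctrl.current_eef_rot(): TCP orientation.
- ctrl.current_contact_force(): force on the tool from outside, world axes, zero at the start.
- ctrl.current_wrist_torque(): the same for the moment, N m.
- ctrl.current_grip_width(): opening from 0.0 (shut) to 1.0 (fully open).
- ctrl.current_grasp_force(): force on a finger pad.
Only numpy, scipy, OpenCV 4.12 (cv2) and the standard library are available. Lean on these libraries where they do the work, as an engineer would, in place of code of your own. Each camera call takes 0.05 s, during which the arm holds its last target. There are 200 camera calls.

## Working session

There is one attempt and no reset: what is moved stays moved. The work goes in short steps, each a Python script; the robot and the scene stay as the last script left them, time stands still between calls to the robot, and variables do not carry over. Pictures are saved under pics/ and viewed, at most 10 in all, crops included, and the job is handed in when it is done.

```bash
mkdir -p pics; python3 - <<'E'
from bench import ctrl
import cv2,numpy as np
for n in("scene","top"):
    cv2.imwrite(f"pics/{n}0.png",ctrl.read_camera(n)); p=ctrl.camera_params(n); print(n,{k:(np.round(v,4).tolist() if k=='pose' else v) for k,v in p.items()})
print(ctrl.camera_params("wrist"),ctrl.current_eef_rot(),ctrl.current_t())
E
```

```text
scene {'fx': 486.5496252882252, 'fy': 486.5496252882252, 'cx': 275.0913761688109, 'cy': 215.95917710621055, 'pose': [[0.3382, 0.8136, -0.4729, -0.3495], [-0.941, 0.2989, -0.1588, -0.2123], [0.0121, 0.4987, 0.8667, 1.4587], [0.0, 0.0, 0.0, 1.0]]}
top {'fx': 489.3203253326056, 'fy': 489.3203253326056, 'cx': 273.9346561635543, 'cy': 204.4120819370158, 'pose': [[-0.0252, 0.9949, -0.098, 0.2693], [-0.9997, -0.0251, 0.0023, 0.0325], [-0.0002, 0.098, 0.9952, 1.5157], [0.0, 0.0, 0.0, 1.0]]}
{'fx': 365.1888182422158, 'fy': 365.1888182422158, 'cx': 274.6958249512672, 'cy': 209.04625480550706, 'T_tool_cam': array([[ 1.83980412e-03,  9.54720531e-01,  2.97498442e-01,
         8.43001071e-02],
       [ 9.99998073e-01, -1.96022288e-03,  1.06435702e-04,
         5.55425595e-04],
       [ 6.84779602e-04,  2.97497673e-01, -9.54722298e-01,
        -1.99621557e-01],
       [ 0.00000000e+00,  0.00000000e+00,  0.00000000e+00,
         1.00000000e+00]])} [[ 9.26492086e-01  3.76314079e-01 -3.58572293e-04]
 [ 3.76314243e-01 -9.26491466e-01  1.07432095e-03]
 [ 7.20679303e-05 -1.13028572e-03 -9.99999359e-01]] 0.1
```

View pics/top0.png

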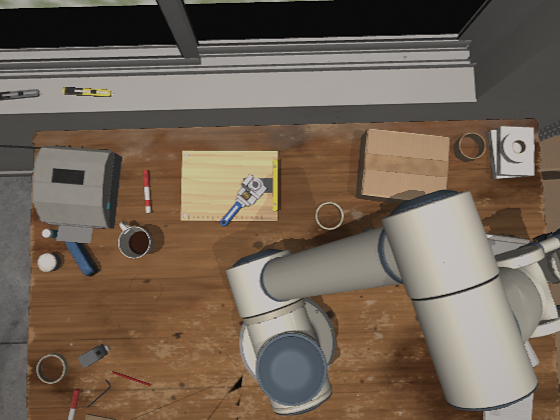

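View pics/scene0.png

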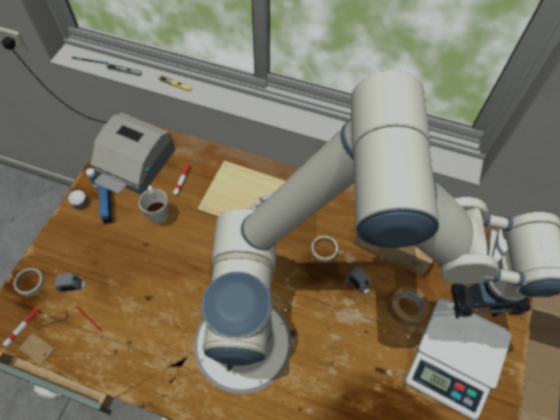

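The top view shows the board at about cols 181–279, rows 151–221. The nut is near (252,185) and the blue handle end near (225,222). The scene view is blocked by the arm, so I'll take a wrist close-up.

```bash
cat > h.py <<'E'
from bench import ctrl
import cv2,numpy as np
def ray(n,uv,z,T=None):
    p=ctrl.camera_params(n); T=p['pose'] if T is None else T
    d=np.array([(uv[0]-p['cx'])/p['fx'],-(uv[1]-p['cy'])/p['fy'],-1]); d=T[:3,:3]@d
    return T[:3,3]+d*(z-T[2,3])/d[2]
def wT():
    T=np.eye(4); T[:3,:3]=ctrl.current_eef_rot(); T[:3,3]=ctrl.current_tool_pos()
    return T@ctrl.camera_params('wrist')['T_tool_cam']
def R(a): # tool down, tool x at world angle a (deg)
    c,s=np.cos(np.radians(a)),np.sin(np.radians(a)); return np.array([[c,s,0],[s,-c,0],[0,0,-1.]])
E
python3 - <<'E'
from h import *
for uv in[(181,152),(278,151),(279,220),(182,221)]: print(ray('top',uv,.012))
n=ray('top',(252,185),.028);h=ray('top',(225,222),.03);print(n,h,np.linalg.norm(n-h))
ctrl.command_gripper(0)
m=(n+h)/2; a=0
p=m+np.array([-.08,0,0]);p[2]=.2
print(ctrl.ik(p,R(0)),ctrl.ik(p,R(180)))
ctrl.goto(p,R(0)); T=wT();np.save('T1.npy',T);cv2.imwrite('pics/w1.png',ctrl.read_camera('wrist'));print(ctrl.current_t(),ctrl.current_tool_pos())
E
```

```text
[0.58890786 0.31484674 0.012     ]
[0.58444045 0.01213941 0.012     ]
[0.36869757 0.01467116 0.012     ]
[0.37313813 0.31318936 0.012     ]
[0.47721509 0.09482524 0.028     ] [0.36555577 0.17915981 0.03      ] 0.13994329262753089
[ 1.25403992e+01  6.12954231e+00  1.08720554e+02 -2.54444375e-14
  6.51499035e+01  1.02540399e+02] [ 1.25403992e+01  6.12954231e+00  1.08720554e+02 -2.54444375e-14
  6.51499035e+01 -7.74596008e+01]
4.0833 [0.34176027 0.13669267 0.1999944 ]
```

View pics/w1.png

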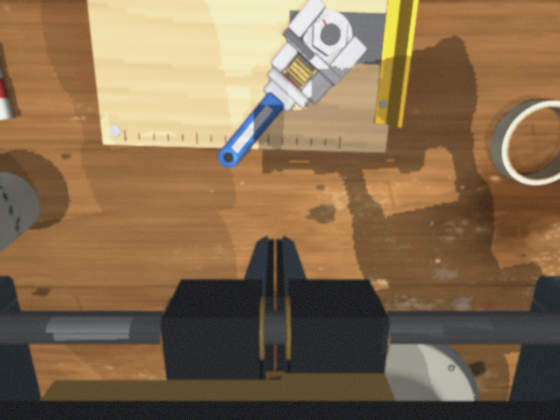

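The wrist view shows the nut at about (331,34) with its red mark near (330,20). The brass worm is near (299,70) and the handle end at (229,157). I'll get closer.

```bash
python3 - <<'E'
from h import *
T=np.load('T1.npy')
n=ray('wrist',(331,34),.0335,T);h=ray('wrist',(229,157),.03,T);print(n,h,np.linalg.norm((n-h)[:2]))
p=n+np.array([-.095,.03,0]);p[2]=.12
ctrl.goto(p,R(0)); T=wT();np.save('T2.npy',T);im=ctrl.read_camera('wrist');cv2.imwrite('pics/w2raw.png',im);cv2.imwrite('pics/w2.png',cv2.resize(im[0:300,130:530],None,fx=2,fy=2,interpolation=cv2.INTER_CUBIC))
E
```

```text
[0.47978789 0.08488234 0.0335    ] [0.36637105 0.18257835 0.03      ] 0.14969265541114524
```

View pics/w2.png

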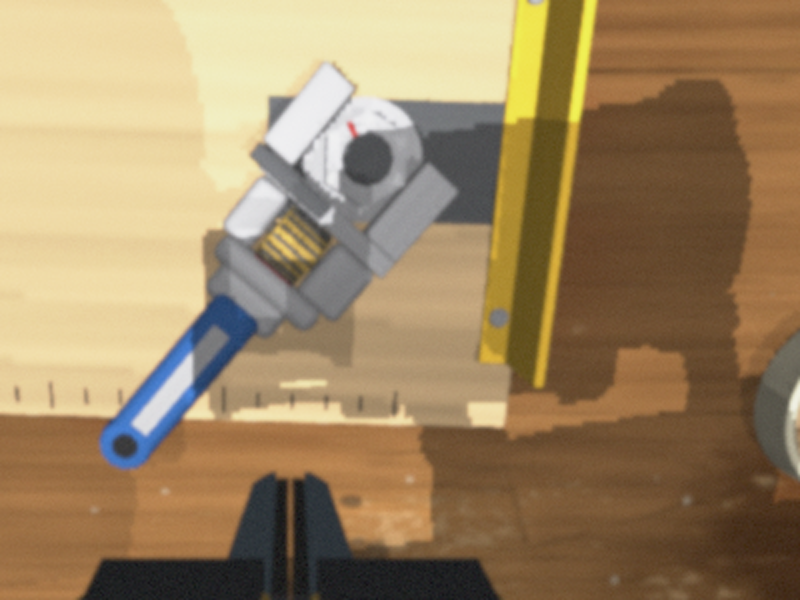

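The close view (crop scaled 2x, offset 130,0) shows the stud top at (368,157), the red mark around (349,123)–(356,137), the worm at (295,247) and the handle end at (125,446). The sliding jaw is the upper-left one, with a clear gap.

```bash
python3 - <<'E'
from h import *
T=np.load('T2.npy'); f=lambda u,v,z:ray('wrist',(130+u/2,v/2),z,T)
im=cv2.imread('pics/w2raw.png')
hsv=cv2.cvtColor(im,cv2.COLOR_BGR2HSV)
def cen(lo,hi,box):
    m=cv2.inRange(hsv,lo,hi);k=np.zeros_like(m);x0,x1,y0,y1=box;k[y0:y1,x0:x1]=m[y0:y1,x0:x1]
    v,u=np.nonzero(k);return u.mean()*2-260,v.mean()*2,len(u)
red1=cen((0,90,80),(8,255,255),(290,330,50,85));print(red1)
br=cen((12,90,60),(32,255,255),(255,298,100,145));print(br)
n=f(368,157,.0335);h=f(125,446,.030);w=f(*br[:2],.036);r=f(*red1[:2],.0285)
d=n-h;print('nut',n,'he',h,'L',np.hypot(*d[:2]),'ang',np.degrees(np.arctan2(d[1],d[0])))
print('worm',w,np.degrees(np.arctan2(*(w-h)[1::-1])),np.hypot(*(w-h)[:2]))
r=r-n;print('mark',np.hypot(*r[:2]),np.degrees(np.arctan2(r[1],r[0])))
# blue handle axis
m=cv2.inRange(hsv,(100,120,60),(125,255,255));m[:,:150]=0;m[:140]=0;m[236:]=0
v,u=np.nonzero(m);P=np.array([ray('wrist',(a,b),.030,T)[:2] for a,b in zip(u,v)]);c=P.mean(0);_,_,V=np.linalg.svd(P-c);print('handle c',c,np.degrees(np.arctan2(V[0][1],V[0][0])),len(u))
for e in[f(102,440,.012),f(508,426,.012),f(480,362,.054)]: print(e)
E
```

```text
(np.float64(351.6363636363636), np.float64(128.54545454545453), 11)
(np.float64(291.7791666666667), np.float64(244.5), 480)
nut [0.48039036 0.08495135 0.0335    ] he [0.36602893 0.1829571  0.03      ] L 0.15061097020767622 ang -40.595998118937345
worm [0.44909056 0.11300915 0.036     ] -40.101437297379555 0.10859074426542034
mark 0.011727541256809682 30.1670216627797
handle c [0.39412287 0.16005786] 139.11816397253898 1432
[0.3624284  0.19731666 0.012     ]
[0.3691165  0.01717749 0.012     ]
[0.40782222 0.04304028 0.054     ]
```

```bash
cat >> h.py <<'E'
C=np.array([.4803,.0852])
def u(a): return np.array([np.cos(np.radians(a)),np.sin(np.radians(a))])
def hp(th,r,z): # point at handle direction th, radius r
    return np.r_[C+r*u(th),z]
def F(): return np.round(ctrl.current_contact_force(),1)
E
python3 - <<'E'
from h import *
ctrl.command_gripper(.48)
ctrl.goto(hp(139.4,.13,.10),R(139.4)); print(F())
print(ctrl.move_l(hp(139.4,.13,.019),vel=.12,contact_N=8),F())
ctrl.command_gripper(0.1); print(ctrl.current_grip_width(),ctrl.current_grasp_force(),F())
for th in(132,126,120): ctrl.move_l(hp(th,.13,.019),vel=.06,ori=R(th)); print(th,F(),ctrl.current_tool_pos())
ctrl.command_gripper(.48)
ctrl.move_l(hp(120,.13,.08),vel=.15)
# view: camera on +x_tool; look from lower side
p=np.r_[C,0]+[-.095,.03,.12]; ctrl.command_gripper(0)
ctrl.goto(p,R(0));T=wT();np.save('T3.npy',T);im=ctrl.read_camera('wrist');cv2.imwrite('pics/w3raw.png',im);cv2.imwrite('pics/w3.png',cv2.resize(im[0:220,180:400],None,fx=2.7,fy=2.7,interpolation=cv2.INTER_CUBIC));print(ctrl.current_t())
E
```

```text
[-0.1 -0.6  0. ]
False [-0.  -0.1 -0.2]
0.09643520470139529 0.0 [-0.1  0.8  0.6]
132 [-0.7 -0.9  0.1] [0.39302692 0.18171697 0.0189227 ]
126 [ 0.6 -0.4 -0.3] [0.40337005 0.19008719 0.0189117 ]
120 [-0.1  0.   0.1] [0.41470588 0.19746549 0.01891125]
13.975
```

View pics/w3.png

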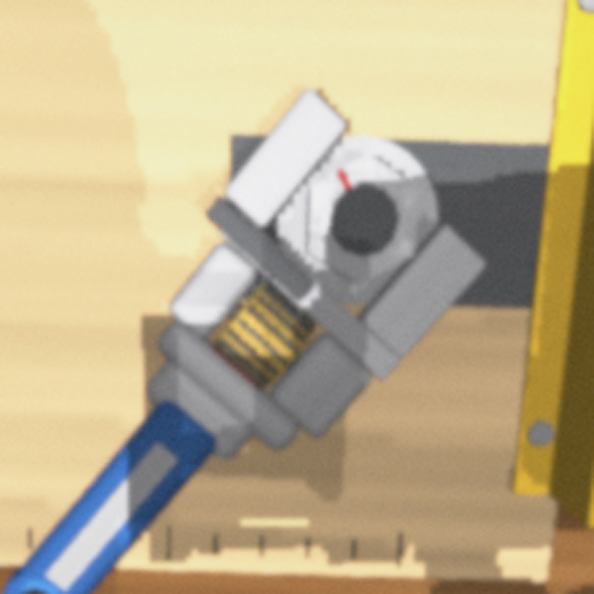

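The w3 view (crop scaled 2.7x, offset 180,0) shows the stud at (365,218), the red mark at (345,180), the worm at (262,338) and the handle still at roughly the old angle. The grip seems to have missed or slipped, so I'll check the wrench angle numerically and look at the gripper in place.

```bash
cat >> h.py <<'E'
def hang(im,T,box=None):
    hsv=cv2.cvtColor(im,cv2.COLOR_BGR2HSV)
    m=cv2.inRange(hsv,(100,120,60),(125,255,255));m[236:]=0
    n,l,s,c=cv2.connectedComponentsWithStats(cv2.morphologyEx(m,cv2.MORPH_CLOSE,np.ones((9,9))))
    k=1+np.argmax(s[1:,4]);v,uu=np.nonzero((l==k));P=np.array([ray('wrist',(a,b),.030,T)[:2] for a,b in zip(uu,v)])
    c=P.mean(0);_,_,V=np.linalg.svd(P-c);d=V[0]*np.sign(V[0]@(c-C));return c,np.degrees(np.arctan2(d[1],d[0])),np.ptp(P@d),np.ptp(P@[-d[1],d[0]])
E
python3 - <<'E'
from h import *
print(hang(cv2.imread('pics/w2raw.png'),np.load('T2.npy')),hang(cv2.imread('pics/w3raw.png'),np.load('T3.npy')))
ctrl.command_gripper(.48);print(ctrl.current_grip_width())
ctrl.goto(hp(139.4,.13,.08),R(139.4));ctrl.move_l(hp(139.4,.13,.033),vel=.1,contact_N=6);print(F(),ctrl.current_tool_pos())
cv2.imwrite('pics/w4.png',ctrl.read_camera('wrist'));print(ctrl.current_t())
E
```

```text
Traceback (most recent call last):
  File "h.py", line 21, in hang
    k=1+np.argmax(s[1:,4]);v,uu=np.nonzero((l==k));P=np.array([ray('wrist',(a,b),.030,T)[:2] for a,b in zip(uu,v)])
                                                               ~~~^^^^^^^^^^^^^^^^^^^^^^
  File "h.py", line 4, in ray
    p=ctrl.camera_params(n); T=p['pose'] if T is None else T
ValueError: time passes only in moves, steps and waits
```

Too many camera_params calls, so I'll cache the result.

```bash
sed -i 's/^def ray/import functools\n@functools.lru_cache(None)\ndef cp(n): return ctrl.camera_params(n)\ndef ray/; s/p=ctrl.camera_params(n); T=p/p=cp(n); T=p/' h.py
python3 - <<'E'
from h import *
print(hang(cv2.imread('pics/w2raw.png'),np.load('T2.npy')),hang(cv2.imread('pics/w3raw.png'),np.load('T3.npy')))
print(ctrl.current_t())
ctrl.command_gripper(.48);print(ctrl.current_grip_width())
ctrl.goto(hp(139.4,.13,.08),R(139.4));ctrl.move_l(hp(139.4,.13,.033),vel=.1,contact_N=6);print(F(),ctrl.current_tool_pos())
cv2.imwrite('pics/w4.png',ctrl.read_camera('wrist'));print(ctrl.current_t())
E
```

```text
(array([0.39245968, 0.16145524]), np.float64(139.21034973328102), np.float64(0.0854944287124659), np.float64(0.020508599027994567)) (array([0.39261651, 0.16138229]), np.float64(139.26608298766158), np.float64(0.0851228842151614), np.float64(0.02055439512962398))
13.975
0.4779640086354798
[0.9 0.3 0.2] [0.381652  0.1698159 0.0332097]
17.5
```

View pics/w4.png

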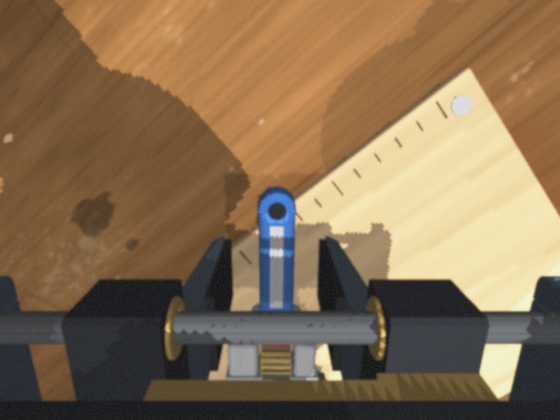

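The w4 view shows the handle end at (277,210), centred between the open fingers at cols 225 and 328, so the x-y position is right. The doubt is fingertip height, so I'll probe with shut fingers on the handle top, which should be at z=0.030.

```bash
python3 - <<'E'
from h import *
ctrl.move_l(hp(139.4,.13,.019),vel=.1,contact_N=6);print(F(),ctrl.current_tool_pos())
ctrl.command_gripper(0);print(ctrl.current_grip_width(),ctrl.current_grasp_force(),F(),ctrl.current_tool_pos())
cv2.imwrite('pics/w5.png',ctrl.read_camera('wrist'));print(ctrl.current_t())
E
```

```text
[0.1 0.1 0.6] [0.38146209 0.16975763 0.0192116 ]
0.006330118671945129 0.0 [ 0.  -0.3 -0.7] [0.3815534  0.16979281 0.01898747]
18.6167
```

View pics/w5.png

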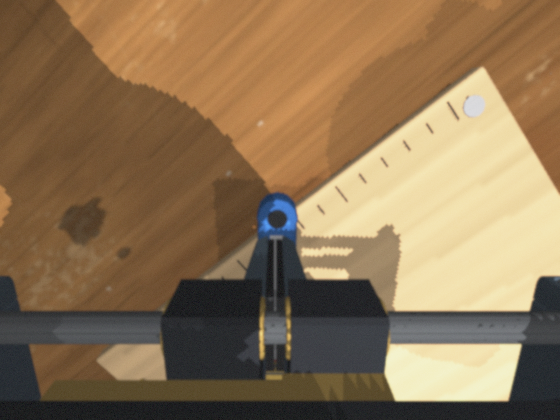

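The w5 view shows the shut fingertips at about (277,237), just short of the handle hole at (277,217). No contact was felt. I'll triangulate the handle end's height from my views.

```bash
python3 - <<'E'
from h import *
def tri(obs):
    A=np.zeros((3,3));b=np.zeros(3)
    for n,uv,T in obs:
        o=(cp(n)['pose'] if T is None else T)[:3,3]; d=ray(n,uv,0,T)-o;d/=np.linalg.norm(d);M=np.eye(3)-np.outer(d,d);A+=M;b+=M@o
    return np.linalg.solve(A,b)
T1,T2=np.load('T1.npy'),np.load('T2.npy');T5=wT()
print(tri([('wrist',(229,157),T1),('wrist',(192.5,223),T2),('wrist',(277,217),T5)]),tri([('wrist',(192.5,223),T2),('wrist',(277,217),T5)]))
for o in[((229,157),T1),((192.5,223),T2),((277,217),T5)]: print(ray('wrist',o[0],.03,o[1]))
# probe: back up, shut, press down beyond
ctrl.move_l(hp(139.4,.13,.05),vel=.15);print(ctrl.current_grip_width())
print(ctrl.move_l(hp(139.4,.13,.016),vel=.05,contact_N=5),F(),ctrl.current_tool_pos(),ctrl.current_t())
E
```

```text
[0.3659555  0.18332239 0.02846594] [0.36586559 0.18360817 0.02878982]
[0.36637105 0.18257835 0.03      ]
[0.36602893 0.1829571  0.03      ]
[0.36581444 0.18423042 0.03      ]
0.0027061489584972653
False [-0.3 -0.   0. ] [0.38166058 0.16981029 0.01605609] 19.8083
```

```bash
python3 - <<'E'
from h import *
print(ctrl.move_l(hp(139.4,.13,.002),vel=.03,contact_N=5),F(),ctrl.current_tool_pos(),ctrl.current_t())
E
```

```text
True [-0.7 -0.1  8.5] [0.38141886 0.16975859 0.0014693 ] 20.325
```

Contact on the handle top came at TCP z≈0.002. With the image tip row of 237, this means the real fingertips sit about 28 mm behind the nominal TCP. I'll apply that offset and redo the swing.

```bash
cat >> h.py <<'E'
D=.028
E
python3 - <<'E'
from h import *
ctrl.move_l(hp(139.3,.13,.03),vel=.15)
ctrl.command_gripper(.48)
print(ctrl.move_l(hp(139.3,.13,.018-D),vel=.08,contact_N=5),F(),ctrl.current_tool_pos())
ctrl.command_gripper(0.1); print(ctrl.current_grip_width(),ctrl.current_grasp_force(),F(),ctrl.current_t())
E
```

```text
False [ 0.5 -0.2  0.1] [ 0.38171169  0.16996085 -0.00989208]
0.2363588029822932 30.001295506954193 [-0.1 -0.3  7. ] 22.5833
```

Gripped at 21.5 mm, matching the handle. Now I'll swing the wrench to line it up with the flats, then begin the worm strokes.

```bash
cat >> h.py <<'E'
def stroke(th,n=1,press=11,a=-.013,b=.013,v=.09,rw=.042,verbose=True):
    zt=.0365-D
    for i in range(n):
        ctrl.move_l(hp(th,rw-a,zt+.006),vel=.2)
        c=ctrl.move_l(hp(th,rw-a,zt-.006),vel=.04,contact_N=press)
        z=ctrl.current_tool_pos()[2];f0=F()
        ctrl.move_l(hp(th,rw-b/2-a/2,z),vel=v);f1=F()
        ctrl.move_l(hp(th,rw-b,z),vel=v)
        f=F();print(c,round(z,4),f0,f1,f,'drag',np.round([f1[:2]@u(th),f[:2]@u(th)],1),round(ctrl.current_t(),2))
        ctrl.move_l(hp(th,rw-b,zt+.006),vel=.2)
E
python3 - <<'E'
from h import *
for th in(130,120): ctrl.move_l(hp(th,.13,.018-D),vel=.08,ori=R(th)); print(th,F())
ctrl.command_gripper(.48)
ctrl.move_l(hp(120,.13,.04),vel=.2)
ctrl.command_gripper(0)
ctrl.move_l(hp(120,.06,.04),vel=.2)
stroke(120)
ctrl.move_l(hp(120,.10,.07),vel=.2)
p=np.r_[C,0]+[-.095,.03,.12];ctrl.goto(p,R(60));T=wT();np.save('T6.npy',T);im=ctrl.read_camera('wrist');cv2.imwrite('pics/w6raw.png',im);cv2.imwrite('pics/w6.png',im);print(hang(im,T),ctrl.current_t())
E
```

```text
130 [1.6 3.5 6. ]
120 [0.7 2.6 6.2]
True 0.0073 [-4.3 -0.8 26.8] [ 2.8 -4.5  7.7] [ 1.4 -3.2  9.9] drag [-5.3 -3.5] 26.79
(array([0.42308807, 0.18426096]), np.float64(120.01713938349373), np.float64(0.08454839182509413), np.float64(0.020041322943293638)) 28.625
```

View pics/w6.png

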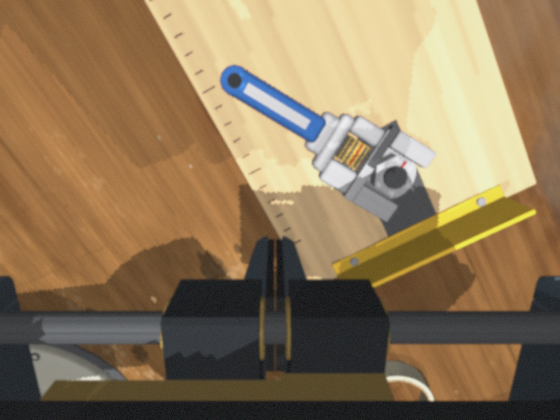

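The w6 view shows the wrench at 120.0°, with the nut at (395,178), its mark at (404,164) pointing at the sliding jaw, and the worm at (352,152). Alignment is good. Next I'll run the closing strokes.

```bash
python3 - <<'E'
from h import *
ctrl.goto(hp(120,.06,.04),R(120))
stroke(120,n=6,a=-.014,b=.015,press=9)
ctrl.move_l(hp(120,.10,.07),vel=.2)
p=np.r_[C,0]+[-.07,.03,.10];ctrl.goto(p,R(60));T=wT();np.save('T7.npy',T);im=ctrl.read_camera('wrist');cv2.imwrite('pics/w7raw.png',im);cv2.imwrite('pics/w7.png',cv2.resize(im[60:260,250:510],None,fx=2.7,fy=2.7,interpolation=cv2.INTER_CUBIC));print(hang(im,T),ctrl.current_t())
E
```

```text
True 0.0069 [-5.3 -0.3 30.3] [ 1.  -3.5 10.4] [ 0.3 -5.8 10.7] drag [-3.5 -5.2] 30.81
True 0.0071 [-4.8  0.3 26. ] [-0.3 -5.  21.6] [ 1.1 -4.5 20.6] drag [-4.2 -4.4] 32.24
True 0.0071 [-3.9 -0.2 28.3] [ 1.1 -2.3 20.2] [ 4.4 -1.6 17.6] drag [-2.5 -3.6] 33.67
True 0.007 [-3.8 -0.  27. ] [ 0.2  0.  22.1] [ 1.4  5.1 21. ] drag [-0.1  3.7] 35.11
True 0.007 [-3.8  0.5 26.5] [-1.8  5.7 23.9] [-2.9 12.7 25.9] drag [ 5.8 12.4] 36.54
True 0.007 [-5.3  0.1 26.5] [-0.8  5.6 23.4] [-3.1 12.9 25.5] drag [ 5.2 12.7] 37.98
(array([0.42315281, 0.18340751]), np.float64(122.1648765800101), np.float64(0.08491885864380848), np.float64(0.020695928142058784)) 39.8083
```

View pics/w7.png

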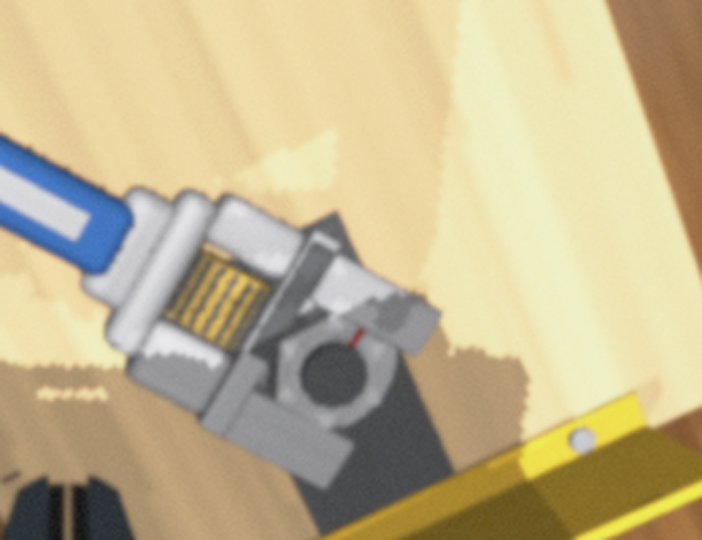

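The w7 view (crop scaled 2.7x, offset 250,60) shows the jaws closed on the nut's flats, with the stud at (333,375) and the mark at (357,337) square to the sliding jaw. Drag levelled at about 12.7 N on the last two strokes, so the jaws bear. The wrench has settled at 122.2° with its axis offset about 3 mm, as expected when snug. Now I'll turn the nut with a loose cage round the handle.

```bash
cat >> h.py <<'E'
def hq(th,r,z): return np.r_[C+.003*u(th-90)+r*u(th),z]
def turn(th,thend,vel=.025,cn=9,step=4,lim=11):
    z=.018-D
    while th>thend:
        th=max(th-step,thend)
        c=ctrl.move_l(hq(th,.135,z),vel=vel,ori=R(th),contact_N=cn)
        p=ctrl.current_tool_pos()[:2]-C;f=F();tn=f[:2]@u(th+90)
        print(th,round(np.degrees(np.arctan2(p[1],p[0])),1),c,f,'tan',round(tn,1),round(ctrl.current_t(),1))
        if c or tn>lim: break
    return th
E
python3 - <<'E'
from h import *
ctrl.goto(hq(122.2,.135,.05),R(122.2))
ctrl.command_gripper(.40)
print(ctrl.move_l(hq(122.2,.135,.018-D),vel=.1,contact_N=6),F())
ctrl.command_gripper(.275);print(ctrl.current_grip_width(),ctrl.current_grasp_force(),F())
turn(122.2,94)
E
```

```text
False [0.1 0.8 0. ]
0.2771403114907422 0.0 [-0.8 -0.7 -0.2]
118.2 117.0 False [-2.7 -0.3  0.3] tan 2.5 43.1
114.2 112.8 False [-1.2  0.2  0.4] tan 1.0 43.6
110.2 108.8 False [-1.2  1.5 -0.1] tan 0.6 44.1
106.2 104.8 False [-0.6 -0.4  0.2] tan 0.7 44.7
102.2 100.8 False [-0.7  0.6  0. ] tan 0.6 45.2
98.2 96.8 False [-0.8 -0.2 -0.2] tan 0.8 45.7
94.2 92.8 False [-0.4  0.7  0.9] tan 0.3 46.2
94 92.7 False [-1.2 -1.2  0.4] tan 1.3 46.5
```

Tangential force is low, so I'll check whether the nut is following.

```bash
python3 - <<'E'
from h import *
ctrl.command_gripper(.4)
ctrl.move_l(hq(94,.135,.05),vel=.2)
p=np.r_[C,0]+[-.075,.03,.07];ctrl.goto(p,R(20));T=wT();np.save('T8.npy',T);im=ctrl.read_camera('wrist');cv2.imwrite('pics/w8raw.png',im);cv2.imwrite('pics/w8.png',cv2.resize(im[0:240,100:420],None,fx=2.5,fy=2.5,interpolation=cv2.INTER_CUBIC));print(hang(im,T),ctrl.current_t())
E
```

```text
(array([0.47443152, 0.19748364]), np.float64(94.6249381630975), np.float64(0.08532309225448655), np.float64(0.020253130624076077)) 48.45
```

View pics/w8.png

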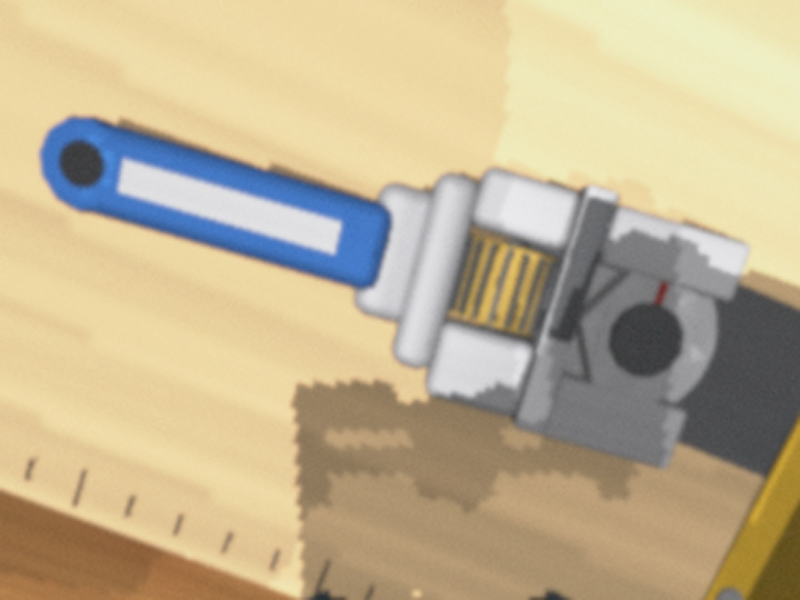

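The w8 view (crop scaled 2.5x, offset 100,0) shows the mark at (661,293) above the stud at (646,340), still square to the sliding jaw. The nut has turned with the wrench and the jaws are tight on it. I'll keep going to the stop.

```bash
python3 - <<'E'
from h import *
ctrl.goto(hq(94.6,.135,.03),R(94.6))
print(ctrl.move_l(hq(94.6,.135,.018-D),vel=.1,contact_N=6),F())
ctrl.command_gripper(.275)
th=turn(94.6,62,vel=.035,cn=9,step=5,lim=9)
if th<=62: turn(62,50,vel=.02,cn=9,step=2,lim=9)
E
```

```text
False [-0.1  0.6  0.7]
89.6 88.3 False [-0.1 -0.7 -0.7] tan 0.1 51.0
84.6 83.3 False [-0.4 -0.6 -0.3] tan 0.3 51.4
79.6 79.0 True [-3.4  0.5  1.3] tan 3.4 51.9
```

```bash
python3 - <<'E'
from h import *
def g(): p=ctrl.current_tool_pos()[:2]-C; return np.round(np.degrees(np.arctan2(p[1],p[0])),2)
ctrl.sleep(.1);print(g(),F(),ctrl.current_wrist_torque().round(2))
turn(80.3,76,vel=.015,cn=9,step=1.5,lim=10)
ctrl.sleep(.1);print(g(),F(),ctrl.current_t())
E
```

```text
78.98 [-4.   2.   1.9] [0.22 0.46 0.04]
78.8 78.1 False [-6.5  1.2 -1. ] tan 6.6 52.3
77.3 76.8 False [-9.3  3.4  0.8] tan 9.8 52.7
76 75.7 False [-11.4   3.4   1.3] tan 11.9 53.1
75.71 [-10.9   2.8   2.1] 53.1667
```

Force now holds at 12 N (1.6 N m against 0.3 N m running), so the nut is solid. I'll back off, release and check.

```bash
python3 - <<'E'
from h import *
ctrl.move_l(hq(78.5,.135,.018-D),vel=.05,ori=R(78.5));print(F())
ctrl.command_gripper(.4)
ctrl.move_l(hq(78.5,.135,.05),vel=.2)
p=np.r_[C,0]+[-.075,.03,.07];ctrl.goto(p,R(20));T=wT();im=ctrl.read_camera('wrist');np.save('T9.npy',T);cv2.imwrite('pics/w9raw.png',im);cv2.imwrite('pics/w9.png',cv2.resize(im[0:240,130:450],None,fx=2.5,fy=2.5,interpolation=cv2.INTER_CUBIC));print(hang(im,T),ctrl.current_t())
E
```

```text
[-5.5 -0.4 -1.9]
(array([0.50160352, 0.19172168]), np.float64(82.52002279373362), np.float64(0.08463932807812632), np.float64(0.024069299625743945)) 55.2
```

View pics/w9.png

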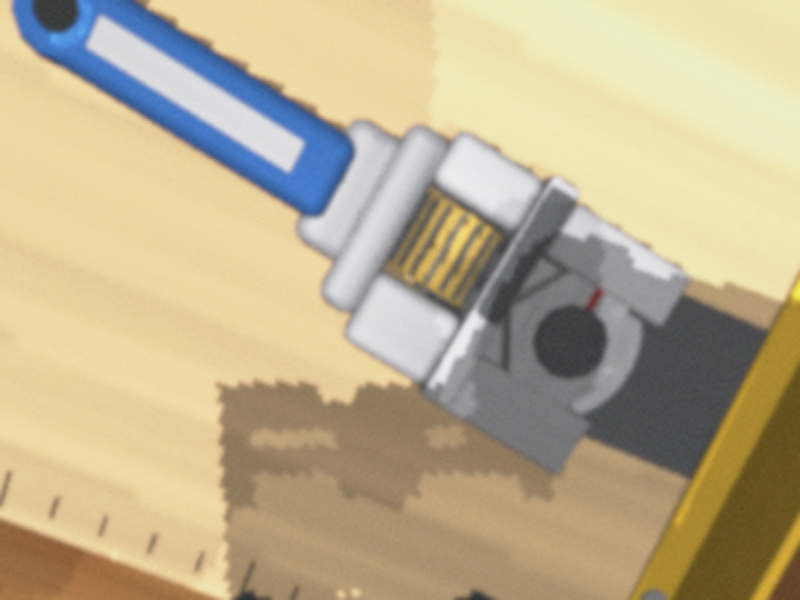

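The w9 view (crop scaled 2.5x, offset 130,0) shows the wrench flat, with the stud at (571,341) and the mark at (595,298) next to the sliding jaw. I'll compare nut and wrench angles numerically, using the handle strip's line and the mark.

```bash
python3 - <<'E'
from h import *
def an(name,T,off,s,crop):
    im=cv2.imread(name);hsv=cv2.cvtColor(im,cv2.COLOR_BGR2HSV)
    m=cv2.inRange(hsv,(100,120,60),(125,255,255))
    m=cv2.morphologyEx(m,cv2.MORPH_CLOSE,np.ones((15,15)));m[200:]=0
    n,l,st,_=cv2.connectedComponentsWithStats(m);k=1+np.argmax(st[1:,4]);c,_=cv2.findContours((l==k).astype(np.uint8),0,1)
    P=np.array([ray('wrist',q[0],.030,T)[:2] for q in max(c,key=len) if q[0][1]>2]).astype(np.float32)
    r=cv2.minAreaRect(P*1000);
    st=np.array(off);mk=ray('wrist',(crop[0]+s[0]/crop[2],crop[1]+s[1]/crop[2]),.0285,T);sd=ray('wrist',(crop[0]+off[0]/crop[2],crop[1]+off[1]/crop[2]),.0335,T)
    d=(mk[:2]-C);e=(mk-sd)[:2]
    print(name,r[1],r[2],r[0],'mark about C',np.degrees(np.arctan2(d[1],d[0])),np.hypot(*d),'about stud',np.degrees(np.arctan2(e[1],e[0])),sd[:2])
an('pics/w7raw.png',np.load('T7.npy'),(333,375),(357,337),(250,60,2.7))
an('pics/w8raw.png',np.load('T8.npy'),(646,340),(661,293),(100,0,2.5))
an('pics/w9raw.png',np.load('T9.npy'),(571,341),(595,298),(130,0,2.5))
T=np.load('T9.npy')
for z,T_,A,B,o in((.03,np.load('T8.npy'),(120,177),(338,235),100),(.03,T,(105,32),(292,157),130)):
    a,b=[ray('wrist',(o+q[0]/2.5,q[1]/2.5),z,T_) for q in(A,B)];print('strip',np.degrees(np.arctan2(*(a-b)[1::-1])))
E
```

```text
pics/w7raw.png (20.686838150024414, 84.90042877197266) 32.52424240112305 (422.6709899902344, 183.3482208251953) mark about C 27.2932021350936 0.011988597417274224 about stud 23.37710873011277 [0.47982891 0.08588835]
pics/w8raw.png (20.25310516357422, 85.32313537597656) 4.627625465393066 (474.00592041015625, 198.57241821289062) mark about C 1.13554128122395 0.011642997472048226 about stud 0.09074441265226164 [0.47986656 0.08541161]
pics/w9raw.png (83.85916900634766, 21.87842559814453) 80.1413345336914 (503.6081848144531, 195.60302734375) mark about C -11.23628254015961 0.012059462860894453 about stud -12.046048225261151 [0.48015381 0.08540547]
strip 95.86715745826679
strip 77.97411771990059
```

Mark and wrench agree within measurement error, though the handle may have yielded a degree or two in the final push. As a cheap safeguard I'll give two more worm strokes to make the jaws snug, then look again.

```bash
sed -i '/^def stroke/,/^def hq/s/hp(th,rw/hq(th,rw/' h.py
python3 - <<'E'
from h import *
ctrl.command_gripper(0)
ctrl.goto(hq(78.5,.056,.03),R(78.5))
stroke(78.5,n=2,a=-.014,b=.013,press=9,v=.1)
ctrl.move_l(hq(78.5,.07,.05),vel=.25)
p=np.r_[C,0]+[-.06,.04,.10];ctrl.goto(p,R(20));T=wT();im=ctrl.read_camera('wrist');np.save('T10.npy',T);cv2.imwrite('pics/w10raw.png',im);cv2.imwrite('pics/w10.png',cv2.resize(im[0:240,130:450],None,fx=2.5,fy=2.5,interpolation=cv2.INTER_CUBIC));print(hang(im,T),ctrl.current_t())
E
```

```text
True 0.0071 [-3.6  3.2 20.8] [ 0.   1.1 10.2] [ 1.2  1.2 10. ] drag [1.1 1.4] 57.96
True 0.0072 [-3.9  3.2 23.5] [-0.6  7.  17.6] [ 0.8  5.8 15.2] drag [6.7 5.8] 59.34
(array([0.50321086, 0.19600031]), np.float64(79.89539863665918), np.float64(0.08482938942448554), np.float64(0.020237974826134986)) 60.9833
```

View pics/w10.png

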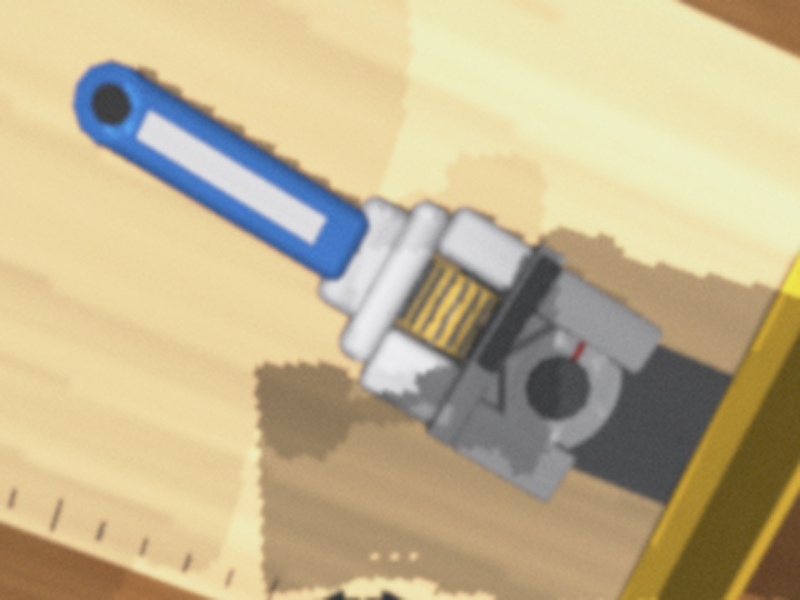

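The w10 view (crop scaled 2.5x, offset 130,0) shows the wrench at 79.9°, flat, with the mark at (579,350) square to the sliding jaw and the stud at (558,388). The first of those strokes still rolled a little. I'll do two more to be sure the jaws bear, then clear away and hand in.

```bash
python3 - <<'E'
from h import *
ctrl.goto(hq(79.9,.056,.03),R(79.9))
stroke(79.9,n=2,a=-.014,b=.013,press=9,v=.1)
ctrl.move_l(hq(79.9,.06,.09),vel=.25)
print(F(),ctrl.current_t())
ctrl.sign_off()
E
```

```text
True 0.0071 [-2.5  4.3 20.1] [0.2 1.6 9.4] [ 1.5  1.2 10.2] drag [1.6 1.4] 63.1
True 0.0072 [-3.6  4.1 22. ] [-1.8  6.4 19.4] [ 0.2  6.2 16.8] drag [6.  6.1] 64.47
[-1.2 -0.4 -0.5] 65.2
the job is handed in; nothing more can be done
```

I closed the jaws onto the nut's flats, turned the nut clockwise about 40° until it held solid at about 12 N, re-snugged the jaws and handed the job in at 65 s with the wrench left flat on the nut; the final push may have spread the jaws slightly, and I took no picture after the last two strokes.

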